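# One turn on the rolling mill's hand wheel

### The job

Close the gap of the small rolling mill by exactly one full turn: with the fingertips, push the upright yellow handle of the green hand wheel round clockwise (seen from above) until it stands in line with the red pointer again, as it does now, and go no farther. Push gently, do not grip the handle, and leave the bottle, the tin and the felt cone where they stand. Finish with the hand clear of the mill.

Things in the scene. Friction and masses are not known exactly. Their poses are not given: they have to be found in the camera images.
- rolling_mill: grey bench rolling mill for strip, fixed to the bench, base 150 x 200 mm, crown plate (84 x 150 mm) at 144 mm height, two steel rolls along its y axis. Origin: centre of the underside, z up.
- wheel_hub (a point): centre of the green hand wheel, on its vertical axis, at mid-height of the rim, 175 mm above the bench. The rim is a round bar 14 mm thick on a circle of 62 mm radius (top of the rim 182 mm above the bench), with three spokes; the hub's nut reaches 190 mm above the bench. The wheel lies level over the crown of the mill and nothing stands above it.
- pointer_tip (a point): inner tip of the fixed red pointer, just outside the rim, 80 mm from the wheel axis and 168 mm above the bench. The red metal reaches from there out to 96 mm from the axis, and stays below the top of the rim. The pointer is clamped at any angle round the wheel.
- wheel_handle: upright yellow handle on the rim, a sleeve that can revolve on its own pin, 50 mm tall and 15 to 19 mm thick, 62 mm from the wheel axis. Origin: centre of its lower end, 185 mm above the bench; z up.
- handle_mid (a point): middle of the yellow handle, 210 mm above the bench (its top is at 235 mm). At the start it stands in line with the red pointer.
- gap_wheel (a joint): angle of the hand wheel: 0 at the start with the handle at the pointer, growing clockwise seen from above, 6.283 after one full turn. No stop or click at one turn; it can turn from -2 to 9. A stiff screw: about 2.5 N at the handle moves it and it stays where it is left. One turn lowers the upper roll 3 mm.
- oil_bottle: loose cream oil bottle with red cap, 44 mm wide, 115 mm tall, standing beside the mill. Origin: centre of the underside.
- tin_round: loose round white tin with red lid, 66 mm wide, 36 mm tall. Origin: centre of the underside.
- felt_cone: loose white felt polishing cone, 35 mm wide, 44 mm tall. Origin: centre of the underside.

How it is judged (in metres and radians):
On the way, in this order (a step that is already met when the one before it is completed fails the run):
1. the fingers push the handle and the wheel has gone an eighth of a turn clockwise (value of joint gap_wheel above 0.8 rad and contact force between the fingers and wheel_handle above 0.3 N).
2. the fingers push the handle past half a turn (value of joint gap_wheel above 3.14 rad and contact force between the fingers and wheel_handle above 0.3 N).
3. the fingers push the handle past seven eighths of a turn (value of joint gap_wheel above 5.5 rad and contact force between the fingers and wheel_handle above 0.3 N).
At the end, for the whole second after the job is handed in: The wheel stands one full turn clockwise of its start within 0.16 rad (about 10 mm at the handle), at rest; bottle, tin and felt cone are within 20 mm of where they stood (value of joint gap_wheel between 6.123 and 6.443 rad and velocity of joint gap_wheel between -0.05 and 0.05 rad/s and distance of each of oil_bottle, tin_round, felt_cone from where it was at the start of the episode below 0.02 m); the robot touches nothing.
It fails at once if the wheel is turned more than 0.3 rad past one turn (value of joint gap_wheel above 6.583 rad).
It fails at once if the wheel is turned backwards by more than 0.3 rad (value of joint gap_wheel below -0.3 rad).
It fails at once if the handle is gripped or pushed with more than 20 N (contact force between the fingers and wheel_handle above 20 N).
It fails at once if the bottle, tin or felt cone is moved more than 20 mm or lifted (distance of any of oil_bottle, tin_round, felt_cone from where it was at the start of the episode above 0.02 m).
It also fails if it takes over 58 s, if anything falls off the work surface, if the arm or the gripper's body presses on something with over 40 N, if the wrist force passes 120 N, or if a joint passes its speed limit or range.

### The arm

A 6-joint arm with a two-finger parallel gripper is mounted at the origin on a cart in front of the work surface, level with it; the furniture and walls round the work are solid. World frame = base frame: x ahead of the robot, y to its left, z up, the work surface at z = 0. Lengths are in mm, angles in degrees, forces in N, time in s.
With the tool pointing down it reaches from about 300 to 850 mm from the base axis. Payload 4.2 kg.
Tool frame: the origin (TCP) lies midway between the tips of the shut fingers; the grasp point (between the pads) lies 19 mm behind it; z points along the fingers, y is the line along which they close (so a half turn about z gives the same grasp; the last joint's range is limited). The gripper opens to 91 mm and grips with 3 to 60 N. Pads are 32 mm wide; open, the fingers measure 118 mm over their backs; the gripper's body (76 mm by 178 mm) begins 60 mm behind the grasp point.
Start: joints at [69.099, 18.312, 89.639, -0, 72.044, -1.146], TCP at [194.358, 541.173, 213.976] pointing down, gripper open.
Joint ranges: [-177.97, 177.97], [-48.28, 115.42], [12.27, 149.76], [-77.06, 257.06], [2.81, 150.46], [-146.56, 146.56]. Speed limits (degrees/s): [147.25, 147.25, 180, 180, 180, 180].

### API

Orientations are given as [roll, pitch, yaw] about the fixed x, y, z axes, in that order (R = Rz(yaw) Ry(pitch) Rx(roll)).
In Python, from workcell import env gives the robot as it stands.
- The arm moves only by the tool inch_along, called after "Emit:" as name(argument=value, ...), one argument or row to a line, values as JSON. Schema: {"type":"object","properties":{"ticks":{"type":"string"},"finger_gap":{"type":"number"},"force":{"type":"number"},"only":{"type":"string"},"quiet":{"type":"boolean"},"lines":{"type":"string"}},"required":["ticks"],"additionalProperties":false}. ticks is a string of 1 to 8 rows, parted by semicolons, with the numbers parted by spaces; each row has 6 numbers: dx, dy, dz in mm, then a rotation vector rx, ry, rz in degrees; each row shifts and turns the commanded pose from where the row before left it, along the tool's axes as they then stand; what a row does not reach is not made up. A row lasts 1/10 s, in which the tool goes at most 50 mm and 8.59 degrees, less where a joint would pass 70% of its speed; a pose out of reach is approached as far as the arm can. finger_gap is the finger opening in mm, set as the call begins (left out keeps the last). The fingers move at their own pace and stop on an object; force is the grip in N (left out, the last holds). Time passes only in rows, so rows that do not move let the fingers close. The tool returns the time, the measured TCP pose, the force, the opening and the grip force at its end. only (a regular expression) keeps the lines of the reply that match it, lines (a string "A,B") keeps lines A to B, and quiet returns only ok. Input that does not fit is refused with a message, and nothing moves.
- env.state(): the state, without advancing time (a new reading comes with each control period).
- env.grab_frame(name): name is "side" or "top"; returns the picture (480x640x3 uint8, blue, green, red); there is no depth.
- env.camera_model(name): a dict with "fx", "fy", "cx", "cy" (pixels), "T" (4x4, takes a point from camera to world coordinates). Camera axes: x right, y up, looking along -z (the intrinsics and any distortion apply to the point x, -y, -z); pixel columns grow to the right and rows downward; lengths in mm; the calibration is good to about 2 mm. A picture is of the moment at which its call begins. camera_model takes no time and is no camera call.
- env.job_done(): hands the job in; it is judged then, once.
The state is a dict: "time_s": time; "qpos": joint angles; "qvel": joint speeds; "effort": joint torques, N m; "ee_pos": TCP position; "ee_rot": TCP orientation; "force": force on the tool from outside, world axes, zero at the start; "torque": the same for the moment, N m; "gripper_width": finger opening in mm; "gripper_force": force on a finger pad.
Only numpy, scipy, OpenCV 4.12 (cv2) and the standard library are available. Lean on these libraries where they do the work, as an engineer would, in place of code of your own. Each camera call takes 0.05 s, during which the arm holds its last target. There are 200 camera calls.

## Working session

There is one attempt and no reset: what is moved stays moved. The work goes in short steps, Python scripts to look and compute and a tool call to move; the robot and the scene stay as the last step left them, time stands still between calls to the robot, and variables do not carry over. Pictures are saved under pics/ and viewed, at most 10 in all, crops included, and the job is handed in when it is done.

```bash
ls; mkdir -p pics
```

Run:
```python
from workcell import env
import cv2
for n in("side","top"):
    cv2.imwrite(f"pics/{n}0.png",env.grab_frame(n)); m=env.camera_model(n); print(n,m)
print(env.state())
```

```text
pics
workcell.py
side {'fx': 619.5821261243995, 'fy': 619.5821261243995, 'cx': 314.44383862349633, 'cy': 241.79780466503337, 'T': array([[ 9.09101052e-01,  1.64679486e-01, -3.82643364e-01,
         2.04856089e+02],
       [-4.16548862e-01,  3.69777886e-01, -8.30512710e-01,
        -8.69007836e+02],
       [ 4.72464797e-03,  9.14409636e-01,  4.04762517e-01,
         5.76051729e+02],
       [ 0.00000000e+00,  0.00000000e+00,  0.00000000e+00,
         1.00000000e+00]])}
top {'fx': 510.6250053943823, 'fy': 510.6250053943823, 'cx': 329.45849771932063, 'cy': 240.28595264592724, 'T': array([[-2.75168977e-02,  9.88424745e-01, -1.49195658e-01,
         4.48388159e+02],
       [-9.99262339e-01, -2.31992264e-02,  3.06035053e-02,
         2.03928122e+00],
       [ 2.67880381e-02,  1.49927715e-01,  9.88333993e-01,
         1.16659284e+03],
       [ 0.00000000e+00,  0.00000000e+00,  0.00000000e+00,
         1.00000000e+00]])}
{'time_s': 0.1, 'qpos': array([ 6.90980539e+01,  1.83456286e+01,  8.96994649e+01, -2.44100534e-03,
        7.20451840e+01, -1.14586526e+00]), 'qvel': array([-0.02416374,  0.00686826, -0.14554507, -0.04326265,  0.03048563,
       -0.0199165 ]), 'effort': array([-4.90705042e-04, -4.13326192e+01, -2.32510918e+01,  7.28301541e-02,
        4.21798008e-02, -7.01350632e-05]), 'ee_pos': array([194.20594648, 540.71881745, 213.2275911 ]), 'ee_rot': array([-1.79909694e+02,  5.15125016e-04,  1.60244674e+02]), 'force': array([ 0.54995493,  0.96760383, -0.37977292]), 'torque': array([-0.03709346, -0.03378953,  0.07317518]), 'gripper_force': 0.0, 'gripper_width': 91.22706674071955}
```
View pics/top0.png

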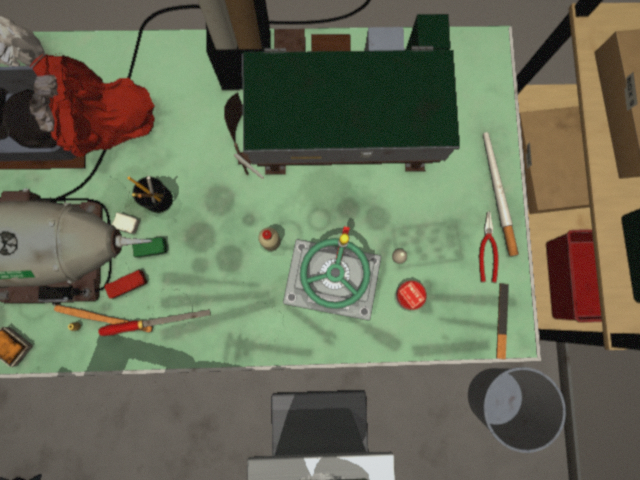

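View pics/side0.png

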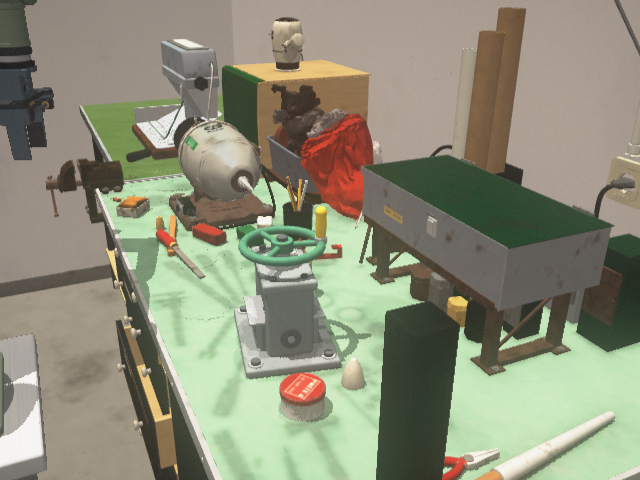

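Top view: wheel centre is about (336,272), yellow handle about (344,239), red pointer about (346,230). The bottle is at (268,240), the cone at (400,256) and the tin at (411,293). Side view: handle about (321,222), wheel about (284,245).

Create h.py:
```python
import cv2,numpy as np
from scipy.optimize import least_squares
from workcell import env
def ray(n,uv):
    m=env.camera_model(n);T=m["T"];uv=np.atleast_2d(uv).astype(float)
    d=np.c_[(uv[:,0]-m["cx"])/m["fx"],-(uv[:,1]-m["cy"])/m["fy"],-np.ones(len(uv))]@T[:3,:3].T
    return T[:3,3],d
def plane(n,uv,z):
    o,d=ray(n,uv); return o+d*((z-o[2])/d[:,2])[:,None]
def tri(a,b):
    (o1,d1),(o2,d2)=ray("top",a),ray("side",b); d1,d2=d1[0],d2[0]
    s=np.linalg.lstsq(np.c_[d1,-d2],o2-o1,rcond=None)[0]
    p,q=o1+s[0]*d1,o2+s[1]*d2; return (p+q)/2,np.linalg.norm(p-q)
def mask(im,lo,hi,box):
    h=cv2.cvtColor(im,cv2.COLOR_BGR2HSV); m=cv2.inRange(h,lo,hi); k=np.zeros_like(m)
    x0,y0,x1,y1=box; k[y0:y1,x0:x1]=m[y0:y1,x0:x1]; return k
def big(m): return max(cv2.findContours(m,cv2.RETR_EXTERNAL,cv2.CHAIN_APPROX_NONE)[0],key=cv2.contourArea)[:,0]
Y=((20,120,120),(34,255,255))
def wheel(im):  # rim circle from the top view
    m=mask(im,(70,100,30),(90,255,200),(280,215,390,325)); c=cv2.convexHull(big(m))[:,0]
    p=plane("top",big(m),175)[:,:2]; r=least_squares(lambda v:np.hypot(*(p-v[:2]).T)-v[2],[*p.mean(0),69],loss="soft_l1",f_scale=1)
    return r.x,m
```

Run:
```python
from h import *
t=cv2.imread("pics/top0.png");s=cv2.imread("pics/side0.png")
w,m=wheel(t);print("wheel",w,m.sum()//255)
yt=mask(t,*Y,(320,215,370,320));ys=mask(s,*Y,(300,195,345,250))
ct=big(yt);cs=big(ys);print(ct.min(0),ct.max(0),ct.mean(0),cs.min(0),cs.max(0))
mt=cv2.moments(yt,True);ms=cv2.moments(ys,True)
a=(mt["m10"]/mt["m00"],mt["m01"]/mt["m00"]);b=(ms["m10"]/ms["m00"],ms["m01"]/ms["m00"])
print("handle",a,b,tri(a,b),plane("top",a,225)); top=((cs[:,0].min()+cs[:,0].max())/2)
print("side plane210",plane("side",b,210))
r=mask(t,(0,120,80),(8,255,255),(335,215,360,240));print("ptr",np.argwhere(r).mean(0)[::-1],plane("top",np.argwhere(r).mean(0)[::-1],168))
se=mask(s,(70,100,30),(90,255,200),(230,220,335,275));c=big(se)
p=plane("side",c,175)[:,:2];v=least_squares(lambda v:np.hypot(*(p-v[:2]).T)-v[2],[*p.mean(0),69],loss="soft_l1").x;print("wheel side",v)
print("furnace top front", plane("top",[[244,150],[452,147]],250),"side ->",plane("side",[[365,168],[500,258]],250),tri((458,147),(502,257)),tri((243,150),(363,168)))
```

```text
wheel [534.09961115 -37.25130338  59.59498811] 811
[339 234] [348 244] [343.74074074 238.66666667] [316 206] [326 237]
handle (343.69135802469134, 238.60493827160494) (320.4059405940594, 221.44884488448844) (array([593.00854751, -53.75155457, 211.8198792 ]), np.float64(4.444731382154501)) [[593.07885531 -53.79533201 225.        ]]
side plane210 [[592.51320963 -49.68264546 210.        ]]
ptr [345.78947368 229.60526316] [[619.82523614 -61.92103697 168.        ]]Traceback (most recent call last):
  File "<stdin>", line 11, in <module>
  File "h.py", line 17, in big
    def big(m): return max(cv2.findContours(m,cv2.RETR_EXTERNAL,cv2.CHAIN_APPROX_NONE)[0],key=cv2.contourArea)[:,0]
                       ~~~^^^^^^^^^^^^^^^^^^^^^^^^^^^^^^^^^^^^^^^^^^^^^^^^^^^^^^^^^^^^^^^^^^^^^^^^^^^^^^^^^^^^
ValueError: max() iterable argument is empty
```

Run:
```python
from h import *
t=cv2.imread("pics/top0.png");s=cv2.imread("pics/side0.png")
H=lambda im:cv2.cvtColor(im,cv2.COLOR_BGR2HSV)
print(H(t)[272,300:372:3].tolist());print(H(s)[225:270:3,284].tolist(),H(s)[245,236:250:2].tolist())
def fit(n,im,box,hi=(95,255,190)):
    m=mask(im,(65,100,30),hi,box);uv=np.argwhere(m)[:,::-1];uv=cv2.convexHull(big(m))[:,0]
    p=plane(n,uv,175)[:,:2];v=least_squares(lambda v:np.hypot(*(p-v[:2]).T)-v[2],[*p.mean(0),69],loss="soft_l1",f_scale=2);print(n,v.x,len(uv),np.abs(v.fun).max(),uv.min(0),uv.max(0))
    return v.x
fit("top",t,(295,232,376,312));fit("side",s,(236,222,330,270))
print(tri((458,147),(502,257)),tri((243,150),(363,168)))
```

```text
[[68, 61, 125], [71, 101, 149], [70, 84, 97], [45, 14, 112], [40, 14, 163], [37, 14, 164], [40, 13, 120], [42, 7, 177], [47, 11, 157], [69, 103, 151], [70, 83, 135], [38, 9, 112], [30, 9, 108], [63, 38, 122], [70, 104, 155], [49, 12, 177], [85, 8, 202], [33, 15, 174], [41, 12, 172], [41, 16, 173], [39, 15, 166], [66, 46, 117], [70, 101, 146], [69, 86, 116]]
[[64, 67, 106], [70, 89, 180], [65, 73, 105], [40, 22, 105], [20, 11, 141], [45, 31, 82], [69, 91, 207], [67, 65, 102], [68, 69, 103], [64, 69, 100], [30, 11, 115], [70, 94, 206], [69, 84, 160], [65, 61, 100], [41, 16, 130]] [[54, 50, 228], [60, 59, 190], [70, 91, 193], [69, 93, 203], [70, 91, 194], [67, 79, 145], [56, 70, 88]]
top [534.2960282  -37.10596021  65.4091198 ] 36 1.2095648003679997 [301 240] [368 306]
side [524.31855004  58.82533238  38.2593333 ] 1 2.1031982342378797e-06 [247 233] [247 233]
(array([ 765.14608175, -280.05636527,  216.0272973 ]), np.float64(10.622790025809087)) (array([768.68444098, 133.22841014, 224.32021531]), np.float64(0.28095006588356813))
```

Run:
```python
from h import *
t=cv2.imread("pics/top0.png");s=cv2.imread("pics/side0.png")
def fit(n,im,box):
    m=mask(im,(63,58,60),(78,255,255),box);c=big(m);uv=cv2.convexHull(c)[:,0]
    p=plane(n,uv,175)[:,:2];v=least_squares(lambda v:np.hypot(*(p-v[:2]).T)-v[2],[*p.mean(0),69],loss="soft_l1",f_scale=1);print(n,v.x,len(uv),np.abs(v.fun).max(),uv.min(0),uv.max(0))
fit("top",t,(293,230,378,315));fit("side",s,(236,222,330,270))
```

```text
top [534.54147787 -37.10054039  67.8766108 ] 35 1.3041421627863627 [300 238] [369 307]
side [533.98305821 -30.93553646  73.96620246] 34 6.6037475443556986 [238 225] [324 265]
```

Top and side agree to about 4 mm: hub at (534,-35), handle at (593,-52), bearing about -16° and in line with the pointer. I'll push with shut fingers, turning the tool with the wheel. First I'll lift and approach behind the handle.

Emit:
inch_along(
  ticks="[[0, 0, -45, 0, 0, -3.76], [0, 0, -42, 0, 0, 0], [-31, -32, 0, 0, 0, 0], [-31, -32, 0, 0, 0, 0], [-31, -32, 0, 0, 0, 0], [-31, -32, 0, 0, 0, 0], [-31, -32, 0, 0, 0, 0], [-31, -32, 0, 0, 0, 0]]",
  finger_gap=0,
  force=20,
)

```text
refused: ticks: the value is not of type 'string' (schema: type "string"). Nothing was moved.
```

Refused on format, not on reach. It needs rows parted by semicolons, with the numbers parted by spaces.

Emit:
inch_along(
  ticks="0 0 -45 0 0 -3.76;0 0 -42 0 0 0;-31 -32 0 0 0 0;-31 -32 0 0 0 0;-31 -32 0 0 0 0;-31 -32 0 0 0 0;-31 -32 0 0 0 0;-31 -32 0 0 0 0",
  finger_gap=0,
  force=20,
)

```text
time_s: 0.9
ee_pos: [320.5, 303.6, 300.7]
ee_rot: [-180.0, -0.0, 164.0]
force: [0.9, -0.5, 0.4]
gripper_width: 30.4
gripper_force: 0.0
```

Emit:
inch_along(
  ticks="-31 -32 0 0 0 0;-31 -32 0 0 0 0;-31 -32 0 0 0 0;-29 -31 0 0 0 0;0 0 0 0 0 0",
)

```text
time_s: 1.4
ee_pos: [404.0, 145.8, 300.6]
ee_rot: [-179.9, 0.0, 163.6]
force: [-0.2, 0.8, 0.8]
gripper_width: 0.5
gripper_force: 0.0
```

Emit:
inch_along(
  ticks="-39.6 -16.4 0 0 0 0;-39.6 -16.4 0 0 0 0;-39.6 -16.4 0 0 0 0;-39.6 -16.4 0 0 0 0;-39.6 -16.4 0 0 0 0;-39.6 -16.4 0 0 0 0;0 0 0 0 0 0;0 0 0 0 0 0",
)

```text
time_s: 2.2
ee_pos: [603.8, -9.9, 299.7]
ee_rot: [180.0, -0.2, 164.0]
force: [-0.3, -0.3, 0.4]
gripper_width: 0.7
gripper_force: 0.0
```

Run:
```python
from h import *
cv2.imwrite("pics/top1.png",env.grab_frame("top")[150:350,220:460].repeat(3,0).repeat(3,1));cv2.imwrite("pics/side1.png",env.grab_frame("side")[60:300,150:450].repeat(2,0).repeat(2,1))
print(env.state()["ee_pos"],env.state()["ee_rot"])
```

```text
[602.99363849  -9.14715117 300.79459746] [ 1.79975958e+02 -6.76920545e-02  1.64067027e+02]
```

View pics/side1.png

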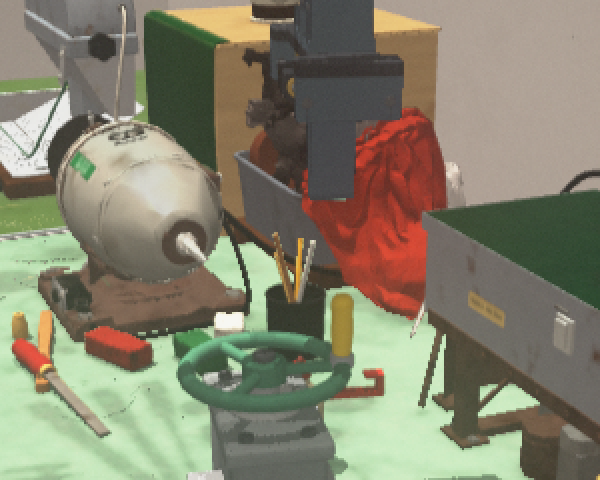

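The side crop shows the shut fingers hanging above and behind the handle, with the tip's lower edge at crop (332,197), which is full-frame (316,158). The handle is at crop (342,325).

Run:
```python
from h import *
def proj(n,p):
    m=env.camera_model(n);T=m["T"];c=T[:3,:3].T@(np.array(p)-T[:3,3]);return m["cx"]-m["fx"]*c[0]/c[2],m["cy"]+m["fy"]*c[1]/c[2]
print(proj("side",[603,-9.2,300.8]),proj("top",[603,-9.2,300.8]),proj("side",[592.8,-51.7,210]),proj("side",[593.1,-53.8,210]))
```

```text
(np.float64(316.02828024941215), np.float64(158.27915622451218)) (np.float64(320.0392827297867), np.float64(226.7658226146721)) (np.float64(321.1149110486579), np.float64(221.86003238573372)) (np.float64(321.8561885986606), np.float64(222.28932790865488))
```

View pics/top1.png

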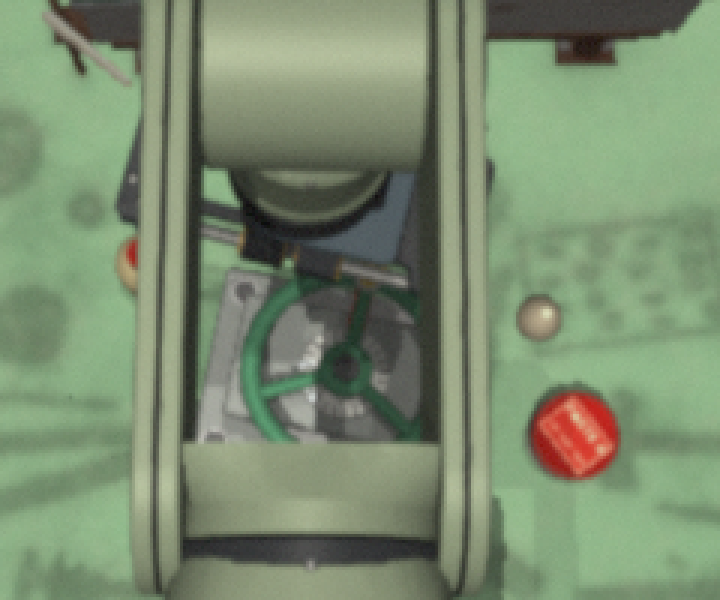

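The side view agrees with the forward kinematics, so I take the hub as (534,-33). Now down and up to the handle.

Emit:
inch_along(
  ticks="-1.7 0 35 0 0 0;0 0 35 0 0 0;0 0 17 0 0 0;0 0 10 0 0 0;0 -5 0 0 0 0;0 -5 0 0 0 0;0 -3 0 0 0 0;0 0 0 0 0 0",
)

```text
time_s: 3.1
ee_pos: [602.3, -24.0, 205.2]
ee_rot: [180.0, 0.1, 164.0]
force: [-0.7, 1.1, -0.8]
gripper_width: 0.4
gripper_force: 0.0
```

Emit:
inch_along(
  ticks="0 -1.5 0 0 0 0;0 -1.5 0 0 0 0;0 -1.5 0 0 0 0;0 -1.5 0 0 0 0;0 -1.5 0 0 0 0;0 -1.5 0 0 0 0;0 0 0 0 0 0",
)

```text
time_s: 3.8
ee_pos: [599.3, -32.2, 203.9]
ee_rot: [180.0, -0.0, 164.0]
force: [1.1, 0.4, 0.9]
gripper_width: 0.5
gripper_force: 0.0
```

Emit:
inch_along(
  ticks="0 -1.5 0 0 0 0;0 -1.5 0 0 0 0;0 0 0 0 0 0",
)

```text
time_s: 4.1
ee_pos: [598.6, -34.7, 203.9]
ee_rot: [180.0, 0.0, 164.0]
force: [0.3, 0.6, -0.3]
gripper_width: 0.6
gripper_force: 0.5
```

Emit:
inch_along(
  ticks="0 -1.5 0 0 0 0;0 -1.5 0 0 0 0;0 0 0 0 0 0",
)

```text
time_s: 4.4
ee_pos: [597.8, -37.7, 204.0]
ee_rot: [180.0, 0.0, 164.0]
force: [1.4, 1.1, -0.4]
gripper_width: 0.2
gripper_force: 1.0
```

```bash
python3 - <<'E'
from h import *
cv2.imwrite("pics/side2.png",env.grab_frame("side")[130:290,220:400].repeat(3,0).repeat(3,1))
E
```

```text
(no output)
```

View pics/side2.png

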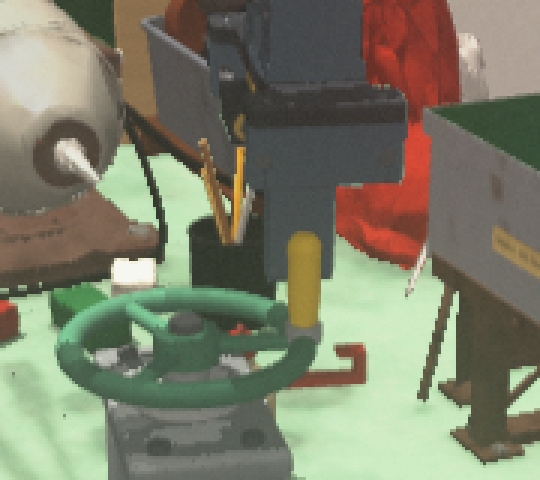

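The handle, at crop (304,285), stands directly in front of the finger tips, which span crop columns 265–333. I'll start the turn with tool and wheel rotating together.

Emit:
inch_along(
  ticks="-0.8 -4.4 0 0 0 4;-0.8 -4.4 0 0 0 4;-0.8 -4.4 0 0 0 4;-0.8 -4.4 0 0 0 4",
)

```text
time_s: 4.85
ee_pos: [594.4, -55.3, 204.0]
ee_rot: [180.0, 0.0, 147.8]
force: [1.6, 2.1, -0.6]
gripper_width: 0.1
gripper_force: 1.2
```

Emit:
inch_along(
  ticks="-0.8 -4.4 0 0 0 4;-0.8 -4.4 0 0 0 4;-0.8 -4.4 0 0 0 4;-0.8 -4.4 0 0 0 4",
)

```text
time_s: 5.25
ee_pos: [586.3, -71.3, 204.0]
ee_rot: [179.9, 0.1, 131.8]
force: [2.1, 1.7, -1.3]
gripper_width: 0.8
gripper_force: 1.2
```

```bash
python3 - <<'E'
from h import *
cv2.imwrite("pics/side3.png",env.grab_frame("side")[130:290,220:400].repeat(3,0).repeat(3,1))
E
```

```text
(no output)
```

View pics/side3.png

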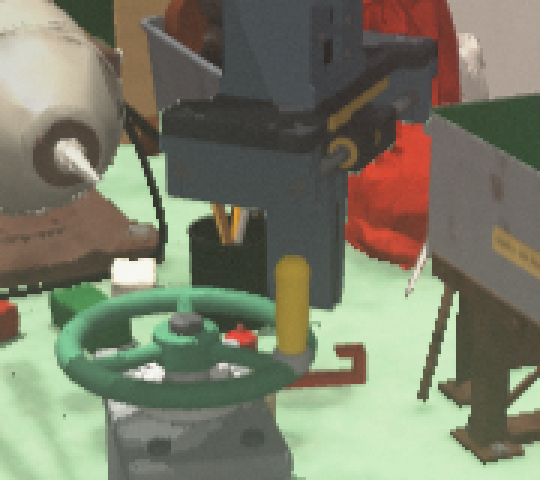

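The wheel follows, with about 2.7 N at the handle, now at crop (293,305). Carrying on.

Emit:
inch_along(
  ticks="-0.8 -4.4 0 0 0 4;-0.8 -4.4 0 0 0 4;-0.8 -4.4 0 0 0 4;-0.8 -4.4 0 0 0 4;-0.8 -4.4 0 0 0 4;-0.8 -4.4 0 0 0 4;-0.8 -4.4 0 0 0 4;-0.8 -4.4 0 0 0 4",
)

```text
time_s: 6.1
ee_pos: [558.7, -93.5, 204.0]
ee_rot: [179.9, 0.1, 99.9]
force: [2.7, 1.0, -0.6]
gripper_width: 0.5
gripper_force: 1.2
```

Emit:
inch_along(
  ticks="-0.8 -4.4 0 0 0 4;-0.8 -4.4 0 0 0 4;-0.8 -4.4 0 0 0 4;-0.8 -4.4 0 0 0 4;-0.8 -4.4 0 0 0 4;-0.8 -4.4 0 0 0 4;-0.8 -4.4 0 0 0 4;-0.8 -4.4 0 0 0 4",
)

```text
time_s: 6.9
ee_pos: [523.5, -97.6, 204.1]
ee_rot: [179.9, 0.1, 67.9]
force: [2.4, -0.0, -0.1]
gripper_width: 0.3
gripper_force: 1.2
```

Create rt.py:
```python
from h import *
s=env.state();f=np.radians(s["ee_rot"][2]-180);d=s["ee_pos"][:2]-[534,-33];print("r",d@[np.cos(f),np.sin(f)],"t",d@[np.sin(f),-np.cos(f)],"q6",s["qpos"][5])
```

```bash
python3 rt.py
```

```text
r 63.8344291227777 t -14.544827556294376 q6 10.358950854627185
```

Emit:
inch_along(
  ticks="-0.8 -4.4 0 0 0 4;-0.8 -4.4 0 0 0 4;-0.8 -4.4 0 0 0 4;-0.8 -4.4 0 0 0 4;-0.8 -4.4 0 0 0 4;-0.8 -4.4 0 0 0 4;-0.8 -4.4 0 0 0 4;-0.8 -4.4 0 0 0 4",
)

```text
time_s: 7.7
ee_pos: [491.5, -82.5, 204.1]
ee_rot: [179.9, 0.0, 35.9]
force: [1.6, -2.2, -1.0]
gripper_width: 0.6
gripper_force: 1.2
```

```bash
python3 rt.py
```

```text
r 63.4953481452484 t -15.14062023762997 q6 43.35405887888608
```

Emit:
inch_along(
  ticks="-0.8 -4.4 0 0 0 4;-0.8 -4.4 0 0 0 4;-0.8 -4.4 0 0 0 4;-0.8 -4.4 0 0 0 4;-0.8 -4.4 0 0 0 4;-0.8 -4.4 0 0 0 4;-0.8 -4.4 0 0 0 4;-0.8 -4.4 0 0 0 4",
)

```text
time_s: 8.5
ee_pos: [472.1, -52.8, 204.0]
ee_rot: [179.8, 0.0, 3.9]
force: [0.4, -1.6, -0.6]
gripper_width: 0.3
gripper_force: 1.2
```

```bash
python3 rt.py
```

```text
r 63.11087011040028 t -15.48231060443104 q6 78.4796755799303
```

Emit:
inch_along(
  ticks="-0.8 -4.4 0 0 0 4;-0.8 -4.4 0 0 0 4;-0.8 -4.4 0 0 0 4;-0.8 -4.4 0 0 0 4;-0.8 -4.4 0 0 0 4;-0.8 -4.4 0 0 0 4;-0.8 -4.4 0 0 0 4;-0.8 -4.4 0 0 0 4",
)

```text
time_s: 9.3
ee_pos: [471.5, -17.4, 203.9]
ee_rot: [179.8, -0.0, -28.1]
force: [-0.6, -2.3, 0.1]
gripper_width: 0.5
gripper_force: 1.2
```

Emit:
inch_along(
  ticks="-0.8 -4.4 0 0 0 4;-0.8 -4.4 0 0 0 4;0 0 0 0 0 0",
)

```text
time_s: 9.6
ee_pos: [474.7, -8.4, 203.9]
ee_rot: [179.9, -0.0, -35.9]
force: [0.1, -0.6, 0.7]
gripper_width: 0.8
gripper_force: 0.7
```

```bash
python3 rt.py
```

```text
r 62.454674417629285 t -14.829985746096973 q6 123.58532084952871
```

Emit:
inch_along(
  ticks="0 3 0 0 0 0;0 10 0 0 0 0;0 10 0 0 0 0;0 10 0 0 0 0;0 0 0 0 0 0;0 0 0 0 0 0",
)

```text
time_s: 10.2
ee_pos: [455.6, -35.0, 204.1]
ee_rot: [-180.0, -0.0, -36.0]
force: [0.7, 0.3, -0.7]
gripper_width: 0.9
gripper_force: 0.0
```

Run:
```python
from h import *
im=env.grab_frame("side");cv2.imwrite("pics/side4.png",im[130:290,220:400].repeat(3,0).repeat(3,1))
im=env.grab_frame("top");cv2.imwrite("pics/top4.png",im[150:350,220:460].repeat(3,0).repeat(3,1))
```

```text
(no output)
```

View pics/side4.png

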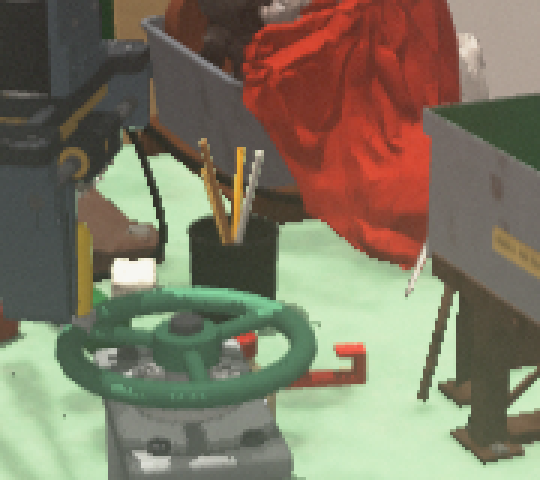

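The handle stands at the left-back, at crop (85,270), and the fingers have backed off it. I'll swing the tool back half a turn in place, since the finger block is symmetric.

Emit:
inch_along(
  ticks="0 0 0 0 0 -8;0 0 0 0 0 -8;0 0 0 0 0 -8;0 0 0 0 0 -8;0 0 0 0 0 -8;0 0 0 0 0 -8;0 0 0 0 0 -8;0 0 0 0 0 -8",
)

```text
time_s: 11.1
ee_pos: [456.0, -34.3, 203.9]
ee_rot: [-180.0, -0.0, 28.4]
force: [-0.6, -0.7, 1.1]
gripper_width: 0.4
gripper_force: 0.0
```

Emit:
inch_along(
  ticks="0 0 0 0 0 -8;0 0 0 0 0 -8;0 0 0 0 0 -8;0 0 0 0 0 -8;0 0 0 0 0 -8;0 0 0 0 0 -8;0 0 0 0 0 -8;0 0 0 0 0 -8",
)

```text
time_s: 11.9
ee_pos: [456.0, -34.3, 203.9]
ee_rot: [180.0, -0.0, 92.4]
force: [-0.6, -0.1, 0.2]
gripper_width: 0.6
gripper_force: 0.0
```

Emit:
inch_along(
  ticks="0 0 0 0 0 -8;0 0 0 0 0 -8;0 0 0 0 0 -8;0 0 0 0 0 -8;0 0 0 0 0 -8;0 0 0 0 0 -8;0 0 0 0 0 -4;0 0 0 0 0 0",
)

```text
time_s: 12.7
ee_pos: [456.0, -34.4, 203.9]
ee_rot: [180.0, -0.0, 144.0]
force: [0.3, 0.3, -0.1]
gripper_width: 0.2
gripper_force: 0.0
```

```bash
python3 rt.py
```

```text
r -62.35392070798228 t 46.95421943332973 q6 -59.78624966127529
```

Now the push is along +y, because tool y points along the tangent.

Emit:
inch_along(
  ticks="0 10 0 0 0 0;0 10 0 0 0 0;0 8 0 0 0 0;0 2 0 0 0 0;0 2 0 0 0 0;0 1 0 0 0 0;0 0 0 0 0 0",
)

```text
time_s: 13.4
ee_pos: [474.8, -8.2, 203.8]
ee_rot: [-179.9, -0.0, 144.0]
force: [-0.2, -0.3, 0.1]
gripper_width: 0.5
gripper_force: 0.7
```

Emit:
inch_along(
  ticks="0.8 4.4 0 0 0 4;0.8 4.4 0 0 0 4;0.8 4.4 0 0 0 4;0.8 4.4 0 0 0 4;0.8 4.4 0 0 0 4;0.8 4.4 0 0 0 4;0.8 4.4 0 0 0 4;0.8 4.4 0 0 0 4",
)

```text
time_s: 14.2
ee_pos: [496.8, 18.9, 203.8]
ee_rot: [-179.9, -0.0, 111.8]
force: [-1.9, -0.8, 0.9]
gripper_width: 0.4
gripper_force: 1.2
```

```bash
python3 rt.py
```

```text
r -62.02986694031355 t 15.233997485368183 q6 -20.93538603840559
```

Emit:
inch_along(
  ticks="0.8 4.4 0 0 0 4;0.8 4.4 0 0 0 4;0.8 4.4 0 0 0 4;0.8 4.4 0 0 0 4;0.8 4.4 0 0 0 4;0.8 4.4 0 0 0 4;0.8 4.4 0 0 0 4;0.8 4.4 0 0 0 4",
)

```text
time_s: 15.0
ee_pos: [530.3, 30.5, 203.8]
ee_rot: [-179.9, -0.0, 79.8]
force: [-2.0, -0.3, 0.6]
gripper_width: 0.2
gripper_force: 1.2
```

```bash
python3 rt.py
```

```text
r -61.83130909761925 t 14.918040775085984 q6 12.190862044984526
```

Emit:
inch_along(
  ticks="0.8 4.4 0 0 0 4;0.8 4.4 0 0 0 4;0.8 4.4 0 0 0 4;0.8 4.4 0 0 0 4;0.8 4.4 0 0 0 4;0.8 4.4 0 0 0 4;0.8 4.4 0 0 0 4;0.8 4.4 0 0 0 4",
)

```text
time_s: 15.8
ee_pos: [565.0, 22.6, 203.8]
ee_rot: [-179.9, -0.0, 47.8]
force: [-2.3, 1.8, 0.4]
gripper_width: 0.8
gripper_force: 1.2
```

```bash
python3 rt.py
```

```text
r -62.00833199667255 t 14.43328716565121 q6 43.21295525893582
```

Emit:
inch_along(
  ticks="0.8 4.4 0 0 0 4;0.8 4.4 0 0 0 4;0.8 4.4 0 0 0 4;0.8 4.4 0 0 0 4;0.8 4.4 0 0 0 4;0.8 4.4 0 0 0 4;0.8 4.4 0 0 0 4;0.8 4.4 0 0 0 4",
)

```text
time_s: 16.6
ee_pos: [590.1, -2.5, 203.9]
ee_rot: [-179.9, -0.0, 15.8]
force: [-0.3, 2.7, 0.1]
gripper_width: 0.5
gripper_force: 1.2
```

Emit:
inch_along(
  ticks="0.5 3.3 0 0 0 3;0 0 0 0 0 0",
)

```text
time_s: 16.8
ee_pos: [591.7, -6.1, 203.9]
ee_rot: [-179.9, -0.0, 13.0]
force: [0.2, 1.0, 0.1]
gripper_width: 0.5
gripper_force: 0.6
```

Create hm.py:
```python
from h import *
import sys
s=env.grab_frame("side");cv2.imwrite(f"pics/{sys.argv[1]}.png",s[130:290,220:400].repeat(3,0).repeat(3,1))
for im in(cv2.imread("pics/side0.png"),s):
    m=mask(im,*Y,(235,195,345,270));c=big(m);k=np.zeros_like(m);cv2.drawContours(k,[c[:,None]],-1,255,-1)
    M=cv2.moments(k,True);b=(M["m10"]/M["m00"],M["m01"]/M["m00"]);p=plane("side",b,210)[0]-[534,-33,0]
    print(b,M["m00"],p,"ang",np.degrees(np.arctan2(p[1],p[0])))
```

```bash
python3 hm.py side5; python3 rt.py
```

```text
(320.54152823920265, 221.62126245847176) 301.0 [ 58.40067339 -17.42590242 210.        ] ang -16.614329929112753
(314.0833333333333, 215.56333333333333) 300.0 [ 59.9482501   10.41504373 210.        ] ang 9.85584421551476
r -62.20569359067858 t 13.171925334342818 q6 75.20983980040361
```

The handle is 26° short of its starting bearing. I'll push 23°, then measure again.

Emit:
inch_along(
  ticks="0.8 4.4 0 0 0 4;0.8 4.4 0 0 0 4;0.8 4.4 0 0 0 4;0.8 4.4 0 0 0 4;0.8 4.4 0 0 0 4;0.6 3.3 0 0 0 3;0 0 0 0 0 0;0 0 0 0 0 0",
)

```text
time_s: 17.65
ee_pos: [597.7, -31.1, 203.9]
ee_rot: [-180.0, -0.0, -9.9]
force: [1.2, 1.2, -0.6]
gripper_width: 0.4
gripper_force: 0.4
```

```bash
python3 hm.py side6; python3 rt.py
```

```text
(320.54152823920265, 221.62126245847176) 301.0 [ 58.40067339 -17.42590242 210.        ] ang -16.614329929112753
(320.25581395348837, 220.82392026578074) 301.0 [ 59.41553873 -14.19928102 210.        ] ang -13.440603631861578
r -62.38776573497499 t 12.876505223364559 q6 95.83591261585505
```

3° left: I'll give one small nudge, back straight off, then lift.

Emit:
inch_along(
  ticks="0.3 1.7 0 0 0 1.5;0.3 1.5 0 0 0 1.5;0 0 0 0 0 0;0 -5 0 0 0 0;0 -12 0 0 0 0;0 -12 0 0 0 0;0 0 -30 0 0 0;0 0 -40 0 0 0",
)

```text
time_s: 18.5
ee_pos: [603.1, -4.8, 272.4]
ee_rot: [179.9, 0.3, -12.9]
force: [0.2, -0.5, 0.0]
gripper_width: 0.4
gripper_force: 0.0
```

Emit:
inch_along(
  ticks="0 0 -40 0 0 0;-30 0 0 0 0 0;-40 0 0 0 0 0;-40 0 0 0 0 0;-40 0 0 0 0 0;-40 0 0 0 0 0;0 0 0 0 0 0;0 0 0 0 0 0",
)

```text
time_s: 19.3
ee_pos: [419.1, 37.2, 314.6]
ee_rot: [-180.0, -0.1, -12.9]
force: [-0.4, -0.9, 0.9]
gripper_width: 0.5
gripper_force: 0.0
```

```bash
python3 hm.py side7
```

Run:
```python
from h import *
im=env.grab_frame("top");cv2.imwrite("pics/top7.png",im[150:350,220:460].repeat(3,0).repeat(3,1))
y=mask(im,*Y,(320,215,370,320));print(big(y).mean(0), env.state()["force"])
```

```text
(320.54152823920265, 221.62126245847176) 301.0 [ 58.40067339 -17.42590242 210.        ] ang -16.614329929112753
(320.55775577557756, 221.63366336633663) 303.0 [ 58.4019121  -17.48346385 210.        ] ang -16.665837547819315
[343.53846154 238.        ] [-1.26397236  0.65356027 -0.44213144]
```

View pics/top7.png

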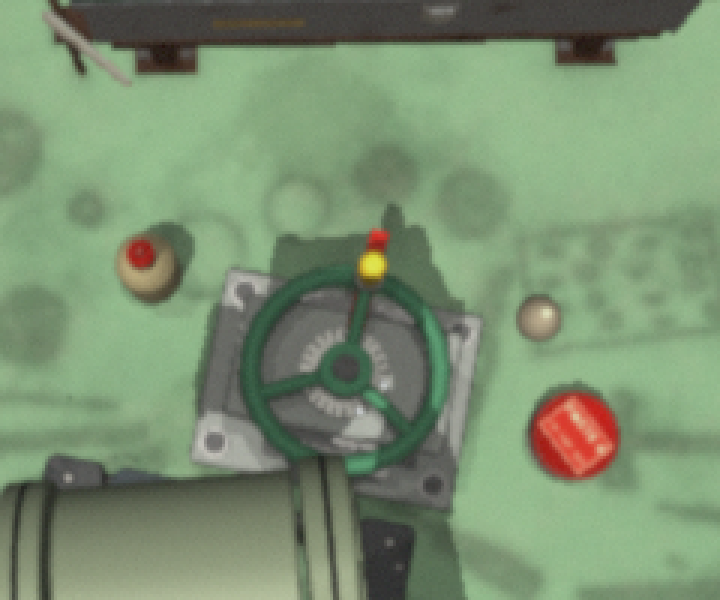

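The handle, at crop (373,265), is back in line with the red pointer at (378,240). Its bearing is within 0.1° of the start. The bottle, cone and tin have not moved, and the hand is clear of the mill. Handing in.

```bash
python3 -c "
from workcell import env
print(env.job_done())"
```

```text
the job is handed in; nothing more can be done
None
```

The wheel has been pushed one full clockwise turn, its handle back in line with the red pointer (within about 0.1° of the start in the side view); bottle, tin and cone look unmoved, the hand is clear of the mill, and the job was handed in (no verdict was shown).

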